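# Arm the test control box and run its self-test

## Robot

A 6-joint arm with a two-finger parallel gripper is mounted at the origin on the work surface. World frame = base frame: x ahead of the robot, y to its left, z up, the work surface at z = 0. Lengths are in m, angles in rad, forces in N, time in s.
With the tool pointing down it reaches from about 0.4 to 0.825 m from the base axis. Payload 7 kg.
Tool frame: the origin (TCP) lies at the very end of the fingers, on their centre line; the grasp point (between the pads) lies 19 mm behind it; z points along the fingers, y is the line along which they close (so a half turn about z gives the same grasp; the last joint's range is limited). The gripper opens to 85 mm and grips with 20 to 120 N. Pads are 22 mm wide; open, the fingers measure 114 mm over their backs; the gripper's body (76 mm by 85 mm) begins 54 mm behind the grasp point. The pads swing forward as they close: fully open they stand 13 mm farther back than shut.
Start: joints at [-0.95, 0.359, 0.012, 0, -1.224, -0.288], TCP at [0.22, -0.638, 0.231] pointing down, gripper open.
Joint ranges: [-3.07, 3.07], [-1.43, 2.12], [-1.02, 1.25], [-3.03, 1.67], [-3.05, -0], [-3.03, 3.03]. Speed limits (rad/s): [2.39, 2.39, 3.01, 3.14, 3.14, 3.14].

## Interface

Orientations are given as a 3x3 rotation matrix whose columns are the frame's x, y, z axes.
In Python, from workcell import ctrl, cams gives the robot as it stands.
- The arm moves only by the tool step_arm, never from a script. Its argument "commands" is text: rows parted by semicolons, each of 6 numbers parted by spaces: the shift along the tool's x, y, z in units of 40 mm (1.0 is 40 mm), then the turn, a rotation vector about the tool's x, y, z in units of 6 degrees (1.0 is 6 degrees). A call has 1 to 10 rows; each row is the pose to reach, as a shift and turn from the pose commanded when the call began, along the tool's axes at that moment; what a row does not reach only later rows make up. A row lasts 1/12 s, in which the tool goes at most 41.7 mm and 7.16 degrees, less where a joint would pass 70% of its speed; a pose out of reach is approached as far as the arm can. A call with a gripper value outside its range is refused whole. "jaw" is the gripper's target within -1 to 1 (shut at 1, half-way at 0, fully open at -1), set as the call begins (left out, the last holds). The fingers move at their own pace and stop on an object; the grip force is fixed at half the most. Time passes only in rows, so rows that repeat a pose let the fingers close. It gives the time, the measured TCP pose, the force, the opening and the grip force at its end, in the units of the state.
- ctrl.sense(): the state, without advancing time (a new reading comes with each control period).
- cams.snapshot(name): name is "scene" or "top" or "wrist"; returns the picture (420x560x3 uint8, red, green, blue); there is no depth.
- cams.camera_params(name): a dict with "camera_matrix" (3x3 intrinsics, pixels), "R" (3x3) and "t" (3): a world point X has camera coordinates R X + t. Camera axes: x right, y down, z forward; pixel columns grow to the right and rows downward; lengths in m; the calibration is good to about 2 mm. A picture is of the moment at which its call begins: read the wrist's pose just before it. camera_params takes no time and is no camera call; for the wrist camera it gives the pose at the moment of the call.
- ctrl.finish_job(): hands the job in; it is judged then, once.
The state is a dict: "time": time; "joint_positions": joint angles; "joint_vel": joint speeds; "effort": joint torques, N m; "tcp_pos": TCP position; "ee_rot": TCP orientation; "force": force on the tool from outside, world axes, zero at the start; "torque": the same for the moment, N m; "opening": finger opening in m; "grip_force": force on a finger pad.
Only numpy, scipy, OpenCV 4.12 (cv2) and the standard library are available. Lean on these libraries where they do the work, as an engineer would, in place of code of your own. Each camera call takes 0.05 s, during which the arm holds its last target. There are 200 camera calls.

## Task

On top of the steel control box, press the square button all the way in with the fingertips and let it come back up; then press the wide mushroom-headed button all the way in, keep it in for at least two seconds, let it come back up, and withdraw. Press gently, one button at a time, with nothing gripped or lifted; leave the two small round buttons, the dial, and the loose cable gland, breaker and screwdriver alone.

Things in the scene. Friction and masses are not known exactly. Their poses are not given: they have to be found in the camera images.
- box: stainless steel control box, fixed, 240 mm (its x) by 340 mm (its y) by 90 mm high; the lid's rim overhangs 4 mm. Origin at the centre of its underside on the table. Its yaw varies up to 0.35 rad. Seen along its own axes, the four push buttons stand in a row 50 mm to the robot's side of the centre (x = -50 mm), at y = -112.5, -37.5, 37.5 and 112.5 mm (75 mm apart, order varies); a flat black display 4 mm high is at x = 60, y = 0; the dial at x = 60, y = -115 mm.
- square_top (a point): centre of the flat top of the square button: cap 32 by 32 mm (sides along the box's axes), 10 mm thick, its top 26 mm above the box's top when released. The point moves with the cap. Black plastic, spring-loaded, on a dark steel collar 5 mm high, in one of the four places of the button row (which one varies).
- square_cap (a joint): press depth of the square button in m: 0 released, 0.009 fully in; pressing straight down. The spring takes about 2 N to start moving and 6 N fully in, and brings the cap back up when let go. It counts as in beyond 0.0065.
- mushroom_top (a point): centre of the top of the mushroom-headed button: round head 46 mm wide, 12 mm thick, with a flat centre 22 mm wide, its top 32 mm above the box's top when released. The point moves with the cap. Black plastic, spring-loaded, on a dark steel collar 5 mm high, in one of the four places of the button row (which one varies).
- mushroom_cap (a joint): press depth of the mushroom-headed button in m: 0 released, 0.009 fully in; pressing straight down. The spring takes about 2 N to start moving and 6 N fully in, and brings the cap back up when let go. It counts as in beyond 0.0065.
- square_button: collar of the square button with its cap, fixed to the box; origin on the box's top, on the button's axis
- mushroom_button: collar of the mushroom-headed button with its head, fixed to the box; origin on the box's top, on the button's axis
- round_a_top (a point): centre of the flat top of the first small round button, to be left alone: cap 24 mm wide, top 26 mm above the box's top. The two round buttons are alike. Black plastic, spring-loaded, on a dark steel collar 5 mm high, in one of the four places of the button row (which one varies).
- round_a_cap (a joint): press depth of the first small round button in m: 0 released, 0.009 fully in; pressing straight down. The spring takes about 2 N to start moving and 6 N fully in, and brings the cap back up when let go. Leave it at 0.
- round_b_top (a point): centre of the flat top of the second small round button, to be left alone: cap 24 mm wide, top 26 mm above the box's top. The two round buttons are alike. Black plastic, spring-loaded, on a dark steel collar 5 mm high, in one of the four places of the button row (which one varies).
- round_b_cap (a joint): press depth of the second small round button in m: 0 released, 0.009 fully in; pressing straight down. The spring takes about 2 N to start moving and 6 N fully in, and brings the cap back up when let go. Leave it at 0.
- dial_grip (a point): rotary dial with a bar grip, base disc 64 mm wide, grip 38 mm long, 44 mm high in all, on the far side of the box's top; this point is on its axis; leave alone
- dial (a joint): turn of the dial in rad, 0 at the start; leave at 0
- gland_mid (a point): loose grey plastic cable gland, 30 mm wide and 24 mm high, standing on the box's top on the far side near its +y end; point at its centre, half-way up; leave alone
- breaker_mid (a point): loose white two-pole circuit breaker, 85 x 36 mm and 79 mm high, standing on the table beyond the box's +y end; point at mid-height; leave alone
- screwdriver_grip (a point): loose screwdriver 200 mm long lying on the table beyond the box's -y end; point on its handle; leave alone

How it is judged:
On the way, in this order (a step that is already met when the one before it is completed fails the run):
1. the square button is pressed in (beyond 6.5 mm of its 9 mm), the mushroom-headed one not (value of joint square_cap above 0.0065 m and value of joint mushroom_cap below 0.002 m), for 0.05 s.
2. both buttons are up again (within 2 mm) (value of joint each of square_cap, mushroom_cap below 0.002 m), for 0.05 s.
3. the mushroom-headed button is kept in (beyond 6.5 mm of its 9 mm) for 1.9 s without a break, the square one up (value of joint mushroom_cap above 0.0065 m and value of joint square_cap below 0.002 m), for 1.9 s.
At the end, for the whole second after the job is handed in: All four buttons are released (within 2 mm of fully up), the dial is within 0.15 rad of its start, and gland, breaker and screwdriver are within 15 mm of where they began (all of step 2 and value of joint each of round_a_cap, round_b_cap below 0.002 m and distance of each of gland_mid, breaker_mid, screwdriver_grip from where it was at the start of the episode below 0.015 m and value of joint dial between -0.15 and 0.15 rad); the robot touches nothing.
It fails at once if a small round button is pressed in more than 3 mm (value of joint any of round_a_cap, round_b_cap above 0.003 m).
It fails at once if the square and the mushroom-headed button are pressed in more than 3 mm at the same time (value of joint each of square_cap, mushroom_cap above 0.003 m).
It fails at once if the dial is turned more than 0.15 rad (value of joint dial above 0.15 rad or value of joint dial below -0.15 rad).
It fails at once if the gland, the breaker or the screwdriver is moved or lifted more than 15 mm (not (distance of each of gland_mid, breaker_mid, screwdriver_grip from where it was at the start of the episode below 0.015 m)).
It fails at once if a button, or the box, is pushed on with more than 30 N (contact force between any of square_button, mushroom_button, box and the fingers above 30 N or contact force between any of square_button, mushroom_button, box and the arm above 30 N).
It also fails if it takes over 48 s, if anything falls off the work surface, if the arm or the gripper's body presses on something with over 40 N, if the wrist force passes 120 N, or if a joint passes its speed limit or range.

## Working session

There is one attempt and no reset: what is moved stays moved. The work goes in short steps, Python scripts to look and compute and a tool call to move; the robot and the scene stay as the last step left them, time stands still between calls to the robot, and variables do not carry over. Pictures are saved under pics/ and viewed, at most 10 in all, crops included, and the job is handed in when it is done.

Besides the shell and the picture viewer there is one more tool, called after "Request:" as name(argument=value, ...), one argument or row to a line, values as JSON. step_arm: Moves the arm, as the interface text tells. Its arguments: {"type":"object","properties":{"commands":{"type":"string"},"jaw":{"type":"number"}},"required":["commands"]}

```bash
mkdir -p pics; python3 - <<'E'
from workcell import ctrl,cams
import cv2
for n in("top","scene"):
    cv2.imwrite(f"pics/{n}0.png",cams.snapshot(n)[:,:,::-1]); p=cams.camera_params(n); print(n,p)
s=ctrl.sense();print(s["tcp_pos"],s["ee_rot"],s["time"],s["force"])
E
```

```text
top {'camera_matrix': array([[414.006448  ,   0.        , 276.55727771],
       [  0.        , 414.006448  , 210.27403584],
       [  0.        ,   0.        ,   1.        ]]), 'R': array([[-6.64016415e-04, -9.99976370e-01,  6.84233350e-03],
       [-9.90227227e-01, -2.96732763e-04, -1.39463077e-01],
       [ 1.39461812e-01, -6.86807070e-03, -9.90203632e-01]]), 't': array([0.05820078, 0.55821247, 1.08710827])}
scene {'camera_matrix': array([[465.77025364,   0.        , 275.25954241],
       [  0.        , 465.77025364, 215.30359039],
       [  0.        ,   0.        ,   1.        ]]), 'R': array([[ 0.06474678,  0.99789672,  0.00316146],
       [ 0.81040579, -0.05073263, -0.58366828],
       [-0.58228027,  0.04035271, -0.81198605]]), 't': array([-0.07792628, -0.40863218,  1.45303971])}
[ 0.22034331 -0.63758215  0.23045093] [[-9.45158906e-01 -3.26610191e-01 -6.52790928e-04]
 [-3.26610794e-01  9.45157973e-01  1.34014933e-03]
 [ 1.79284121e-04  1.47986264e-03 -9.99998889e-01]] 0.1 [-0.28066314  0.7083165   0.75100262]
```

View pics/top0.png

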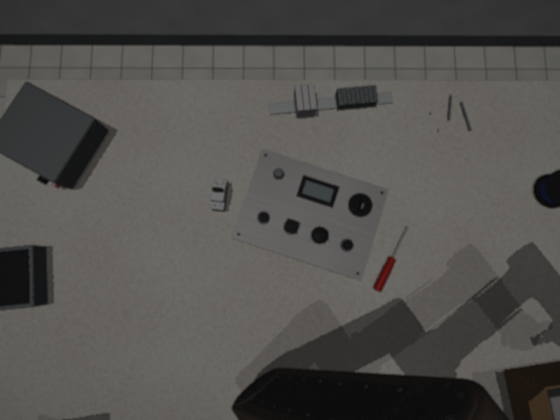

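View pics/scene0.png

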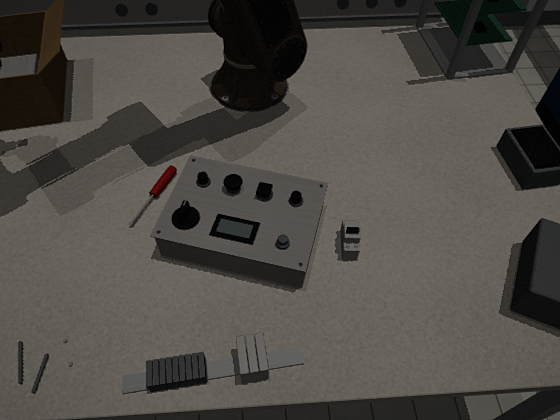

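The top view shows the lid with corners near (265,151), (386,190), (360,278) and (235,238). The button row is round (263,217), square (291,226), mushroom (320,235), round (347,244). The square is therefore at y=+37.5 and the mushroom at y=-37.5.

```bash
cat > h.py <<'E'
import numpy as np,cv2
def ray(p,uv,z):
    K,R,t=p["camera_matrix"],p["R"],p["t"]
    d=R.T@np.linalg.inv(K)@np.array([uv[0],uv[1],1.]); c=-R.T@t
    return c+d*(z-c[2])/d[2]
def blobs(img,box,thr,amin,amax):
    x0,y0,x1,y1=box; g=cv2.cvtColor(img,cv2.COLOR_RGB2GRAY)[y0:y1,x0:x1]
    n,l,s,c=cv2.connectedComponentsWithStats((g<thr).astype(np.uint8))
    return [(c[i]+[x0,y0],s[i,4]) for i in range(1,n) if amin<s[i,4]<amax]
E
python3 - <<'E'
from h import *
from workcell import ctrl,cams
for n,bx,f in(("top",(235,200,365,260),"top0"),("scene",(190,165,310,212),"scene0")):
    im=cv2.imread(f"pics/{f}.png")[:,:,::-1].copy();p=cams.camera_params(n)
    P=[]
    for c,a in blobs(im,bx,50,60,500):
        q=ray(p,c,.108);P.append(q);print(n,c.round(1),a,q.round(4))
p=cams.camera_params("top")
C=[ray(p,u,.09)[:2] for u in((265,151),(386,190),(360,278),(235,238))]
C=np.array(C);print(C.round(4),C.mean(0)); 
e=(C[0]-C[1])+(C[3]-C[2]);yaw=np.arctan2(e[1],e[0])-np.pi/2;print("yaw",yaw)
e=(C[0]-C[3])+(C[1]-C[2]);print("yaw",np.arctan2(e[1],e[0]))
r=np.array([[np.cos(yaw),-np.sin(yaw)],[np.sin(yaw),np.cos(yaw)]])
for y in(37.5,-37.5):print(C.mean(0)+r@[-.05,y/1000])
E
```

```text
top [324.8 202.1] 86 [ 0.5697 -0.0651  0.108 ]
top [356.8 207.2] 231 [ 0.5565 -0.1467  0.108 ]
top [263.2 217.1] 96 [0.5309 0.0926 0.108 ]
top [291.1 226.1] 167 [0.5078 0.0217 0.108 ]
top [319.6 234.8] 221 [ 0.4859 -0.0502  0.108 ]
top [346.7 244.6] 103 [ 0.461  -0.1185  0.108 ]
scene [202.7 179.8] 178 [ 0.4722 -0.1223  0.108 ]
scene [232.  184.6] 361 [ 0.491  -0.0544  0.108 ]
scene [263.9 191.8] 281 [0.5167 0.0182 0.108 ]
scene [295.5 198.9] 184 [0.5419 0.0885 0.108 ]
[[ 0.7095  0.089 ]
 [ 0.6047 -0.2281]
 [ 0.3774 -0.1534]
 [ 0.4791  0.1653]] [ 0.54266595 -0.03182365]
yaw -0.31409583925377915
yaw -0.31864911481551905
[0.50669802 0.01928954]
[ 0.48352626 -0.05204117]
```

Request:
step_arm(
  commands="-0.4 0.43 0 0 0 0;-1 1.08 0 0 0 0;-1.6 1.73 0 0 0 0;-2.2 2.38 0 0 0 0;-2.8 3.03 0 0 0 0;-3.4 3.68 0 0 0 0;-4 4.33 0 0 0 0;-4.6 4.98 0 0 0 0;-5.2 5.63 0 0 0 0;-5.8 6.28 0 0 0 0",
  jaw=1,
)

```text
time: 0.93
tcp_pos: [0.3578, -0.323, 0.2311]
ee_rot: [[-0.945, -0.326, -0.0], [-0.326, 0.945, 0.0], [0.0, 0.0, -1.0]]
force: [0.4, 0.3, -0.3]
opening: 0.0003
grip_force: 0.0
```

Request:
step_arm(
  commands="-0.6 0.65 0 0 0 0;-1.2 1.3 0 0 0 0;-1.8 1.95 0 0 0 0;-2.4 2.6 0 0 0 0;-3 3.25 0 0 0 0;-3.6 3.9 0 0 0 0;-4.2 4.55 0 0 0 0;-4.7 5.1 0 0 0 0;-5 5.4 0 0 0 0;-5 5.4 0 0 0 0",
)

```text
time: 1.77
tcp_pos: [0.4773, -0.0526, 0.231]
ee_rot: [[-0.944, -0.329, -0.0], [-0.329, 0.944, 0.0], [0.0, 0.0, -1.0]]
force: [-0.0, 0.2, 0.5]
opening: 0.0001
grip_force: 0.0
```

```bash
python3 - <<'E'
from h import *
from workcell import ctrl,cams
s=ctrl.sense();p=cams.camera_params("wrist");im=cams.snapshot("wrist");cv2.imwrite("pics/w1.png",im[:,:,::-1])
print(s["tcp_pos"],(-p["R"].T@p["t"]).round(3))
for c in((.508,.02,.116),(.485,-.052,.122),tuple(s["tcp_pos"])):
    q=p["camera_matrix"]@(p["R"]@np.array(c)+p["t"]);print((q/q[2]).round(1))
E
```

```text
[ 0.47730525 -0.0526359   0.23096486] [ 0.414 -0.075  0.374]
[341.7 264.6   1. ]
[275.5 218.8   1. ]
[278.2 265.6   1. ]
```

View pics/w1.png

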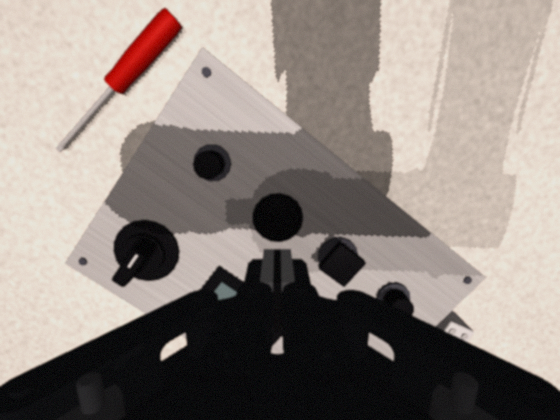

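The wrist view shows the mushroom head centred at about (277,217) and the square cap at about (343,263). Predicted positions were (275.5,218.8) and (341.7,264.6), so they agree within about 1.5 px. I'll convert these into moves.

```bash
python3 - <<'E'
from h import *
from workcell import ctrl,cams
s=ctrl.sense();p=cams.camera_params("wrist");R=s["ee_rot"]
for n,u,z in(("sq",(343,263),.116),("mu",(277.3,217.3),.12)):
    q=ray(p,u,z);print(n,q.round(4),"tool units",(R.T@(q-s["tcp_pos"])/.04).round(2))
E
```

```text
sq [0.5052 0.0192 0.116 ] tool units [-1.28  1.49  2.87]
mu [ 0.4828 -0.052   0.12  ] tool units [-0.17 -0.01  2.77]
```

Request:
step_arm(
  commands="-0.4 0.45 0 0 0 0;-0.8 0.9 0 0 0 0;-1.15 1.3 0.2 0 0 0;-1.29 1.46 0.6 0 0 0;-1.29 1.46 1.1 0 0 0;-1.29 1.46 1.6 0 0 0;-1.29 1.46 2 0 0 0;-1.29 1.46 2.2 0 0 0;-1.29 1.46 2.3 0 0 0;-1.29 1.46 2.3 0 0 0",
)

```text
time: 2.65
tcp_pos: [0.5055, 0.0162, 0.1389]
ee_rot: [[-0.945, -0.326, -0.001], [-0.326, 0.945, -0.001], [0.001, -0.0, -1.0]]
force: [-0.1, -0.1, 1.0]
opening: 0.0002
grip_force: 0.0
```

Request:
step_arm(
  commands="0 0 0.15 0 0 0;0 0 0.3 0 0 0;0 0 0.45 0 0 0;0 0 0.45 0 0 0;0 0 0.45 0 0 0",
)

```text
time: 3.07
tcp_pos: [0.5057, 0.0167, 0.1211]
ee_rot: [[-0.945, -0.327, -0.001], [-0.327, 0.945, -0.0], [0.001, -0.0, -1.0]]
force: [0.3, -1.0, 0.4]
opening: -0.0001
grip_force: 0.0
```

```bash
python3 - <<'E'
from h import *
from workcell import ctrl,cams
s=ctrl.sense();print(s["tcp_pos"],s["force"])
a=cams.snapshot("top")[180:260,220:360,::-1];b=cams.snapshot("wrist")[200:320,220:420,::-1]
cv2.imwrite("pics/c2.png",np.vstack([cv2.resize(a,(560,290),interpolation=2),cv2.resize(b,(560,300),interpolation=2)]))
E
```

```text
[0.50566567 0.01671341 0.12107757] [ 0.29713887 -0.98525707  0.3513179 ]
```

View pics/c2.png

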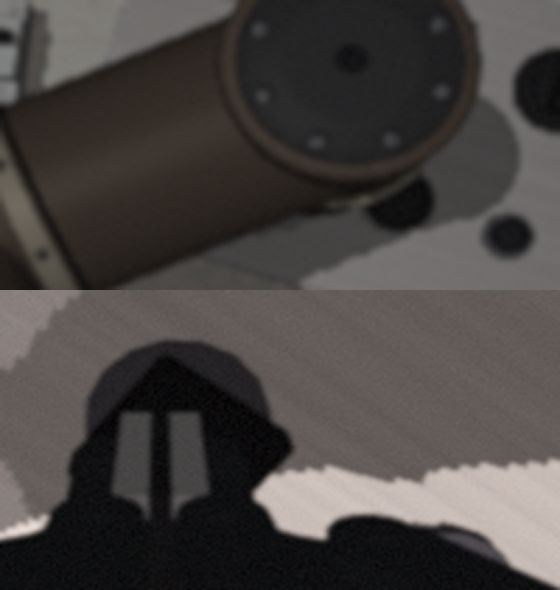

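The fingertips are over the square cap, about 3 mm to its left in tool y. I'll correct that and press.

Request:
step_arm(
  commands="-0.02 0.04 0 0 0 0;-0.04 0.08 0 0 0 0;-0.04 0.08 0.06 0 0 0;-0.04 0.08 0.12 0 0 0;-0.04 0.08 0.16 0 0 0;-0.04 0.08 0.2 0 0 0;-0.04 0.08 0.23 0 0 0;-0.04 0.08 0.23 0 0 0",
)

```text
time: 3.83
tcp_pos: [0.5064, 0.0205, 0.1121]
ee_rot: [[-0.945, -0.327, 0.0], [-0.327, 0.945, 0.0], [-0.0, 0.0, -1.0]]
force: [-1.4, 2.3, 3.0]
opening: -0.0002
grip_force: 1.7
```

Request:
step_arm(
  commands="0 0 0.04 0 0 0;0 0 0.07 0 0 0;0 0 0.1 0 0 0;0 0 0.1 0 0 0;0 0 0.1 0 0 0",
)

```text
time: 4.25
tcp_pos: [0.5065, 0.0205, 0.1082]
ee_rot: [[-0.945, -0.327, 0.0], [-0.327, 0.945, 0.0], [-0.0, 0.0, -1.0]]
force: [-1.3, 2.6, 4.6]
opening: -0.0
grip_force: 2.6
```

Request:
step_arm(
  commands="0 0 0.02 0 0 0;0 0 0.04 0 0 0;0 0 0.05 0 0 0;0 0 0.05 0 0 0",
)

```text
time: 4.58
tcp_pos: [0.5065, 0.0204, 0.107]
ee_rot: [[-0.945, -0.327, 0.001], [-0.327, 0.945, 0.0], [-0.001, -0.0, -1.0]]
force: [-4.3, 2.1, 12.0]
opening: 0.0001
grip_force: 6.3
```

Force jumped to 12 N at z=0.107, so the square button is bottomed out. I'll lift and move above the mushroom.

Request:
step_arm(
  commands="0 0 -0.15 0 0 0;0 0 -0.45 0 0 0;0 0 -0.9 0 0 0;0 0 -1.2 0 0 0;0.3 -0.4 -1.2 0 0 0;0.6 -0.8 -1.2 0 0 0;0.9 -1.2 -1.2 0 0 0;1.13 -1.54 -1.2 0 0 0;1.13 -1.54 -1 0 0 0;1.13 -1.54 -0.8 0 0 0",
)

```text
time: 5.42
tcp_pos: [0.4835, -0.0534, 0.1377]
ee_rot: [[-0.946, -0.325, 0.0], [-0.325, 0.946, 0.0], [-0.0, -0.0, -1.0]]
force: [-0.5, 0.8, -0.2]
opening: 0.0005
grip_force: 0.0
```

Request:
step_arm(
  commands="0 0 0.1 0 0 0;0 0 0.2 0 0 0;0 0 0.2 0 0 0;0 0 0.2 0 0 0",
)

```text
time: 5.75
tcp_pos: [0.4837, -0.0522, 0.1297]
ee_rot: [[-0.945, -0.327, -0.001], [-0.327, 0.945, -0.0], [0.001, -0.0, -1.0]]
force: [0.1, 0.2, 0.0]
opening: 0.0002
grip_force: 0.0
```

```bash
python3 - <<'E'
from h import *
from workcell import ctrl,cams
s=ctrl.sense();print(s["tcp_pos"],s["force"],s["time"])
b=cams.snapshot("wrist")[180:330,200:440,::-1]
cv2.imwrite("pics/c3.png",cv2.resize(b,(720,450),interpolation=2))
E
```

```text
[ 0.48371773 -0.05223388  0.12968903] [0.13297571 0.22169076 0.0290696 ] 5.75
```

View pics/c3.png

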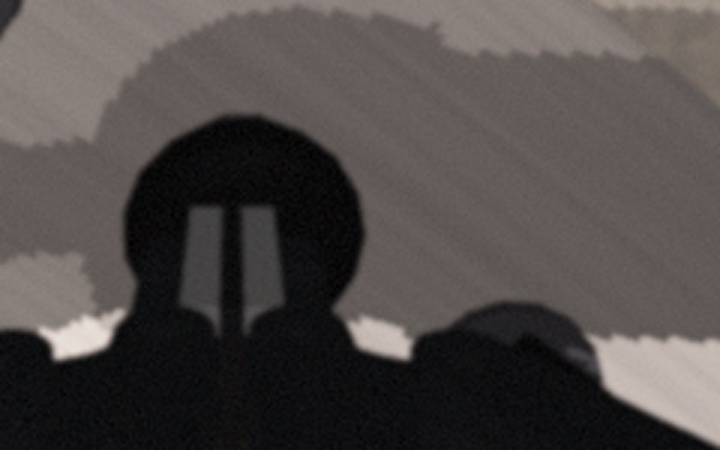

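The tips are on the mushroom head, about 2 mm to the left (head centre x=244, fingers x=232 in the crop). I'll shift slightly and press.

Request:
step_arm(
  commands="0 0.05 0.06 0 0 0;0 0.05 0.12 0 0 0;0 0.05 0.18 0 0 0;0 0.05 0.22 0 0 0;0 0.05 0.26 0 0 0;0 0.05 0.3 0 0 0;0 0.05 0.34 0 0 0;0 0.05 0.37 0 0 0;0 0.05 0.37 0 0 0",
)

```text
time: 6.55
tcp_pos: [0.4831, -0.0507, 0.1153]
ee_rot: [[-0.945, -0.327, 0.0], [-0.327, 0.945, 0.0], [-0.0, 0.0, -1.0]]
force: [-2.9, 2.3, 4.3]
opening: 0.0001
grip_force: 2.3
```

Request:
step_arm(
  commands="0 0 0.02 0 0 0;0 0 0.04 0 0 0;0 0 0.04 0 0 0",
)

```text
time: 6.8
tcp_pos: [0.4831, -0.0507, 0.1138]
ee_rot: [[-0.945, -0.327, 0.0], [-0.327, 0.945, 0.0], [-0.0, 0.0, -1.0]]
force: [-2.0, 3.0, 5.1]
opening: -0.0003
grip_force: 2.7
```

Request:
step_arm(
  commands="0 0 0.02 0 0 0;0 0 0.035 0 0 0;0 0 0.035 0 0 0;0 0 0.035 0 0 0",
)

```text
time: 7.13
tcp_pos: [0.4832, -0.0507, 0.113]
ee_rot: [[-0.945, -0.327, 0.0], [-0.327, 0.945, 0.0], [-0.0, -0.0, -1.0]]
force: [-3.6, 2.7, 11.3]
opening: 0.0002
grip_force: 5.3
```

Bottomed out at 11 N. I'll hold for about 2.5 s.

Request:
step_arm(
  commands="0 0 0 0 0 0;0 0 0 0 0 0;0 0 0 0 0 0;0 0 0 0 0 0;0 0 0 0 0 0;0 0 0 0 0 0;0 0 0 0 0 0;0 0 0 0 0 0;0 0 0 0 0 0;0 0 0 0 0 0",
)

```text
time: 7.97
tcp_pos: [0.4832, -0.0507, 0.113]
ee_rot: [[-0.945, -0.327, 0.001], [-0.327, 0.945, 0.0], [-0.001, -0.0, -1.0]]
force: [-5.5, 3.0, 9.8]
opening: -0.0002
grip_force: 5.3
```

Request:
step_arm(
  commands="0 0 0 0 0 0;0 0 0 0 0 0;0 0 0 0 0 0;0 0 0 0 0 0;0 0 0 0 0 0;0 0 0 0 0 0;0 0 0 0 0 0;0 0 0 0 0 0;0 0 0 0 0 0;0 0 0 0 0 0",
)

```text
time: 8.8
tcp_pos: [0.4832, -0.0507, 0.113]
ee_rot: [[-0.945, -0.327, 0.0], [-0.327, 0.945, 0.0], [-0.0, -0.0, -1.0]]
force: [-3.9, 3.1, 10.9]
opening: -0.0004
grip_force: 5.3
```

Request:
step_arm(
  commands="0 0 0 0 0 0;0 0 0 0 0 0;0 0 0 0 0 0;0 0 0 0 0 0;0 0 0 0 0 0;0 0 0 0 0 0;0 0 0 0 0 0;0 0 0 0 0 0;0 0 0 0 0 0;0 0 0 0 0 0",
)

```text
time: 9.63
tcp_pos: [0.4832, -0.0507, 0.1131]
ee_rot: [[-0.945, -0.327, 0.001], [-0.327, 0.945, 0.0], [-0.001, -0.0, -1.0]]
force: [-4.1, 3.0, 10.0]
opening: -0.0003
grip_force: 5.3
```

Request:
step_arm(
  commands="0 0 -0.15 0 0 0;0 0 -0.45 0 0 0;0 0 -0.9 0 0 0;0 0 -1.4 0 0 0;0 0 -1.9 0 0 0;0 0 -2.4 0 0 0;0 0 -2.8 0 0 0;0 0 -3 0 0 0;0 0 -3 0 0 0;0 0 -3 0 0 0",
)

```text
time: 10.47
tcp_pos: [0.4828, -0.0508, 0.2318]
ee_rot: [[-0.945, -0.326, -0.0], [-0.326, 0.945, 0.0], [0.0, 0.0, -1.0]]
force: [-0.5, 0.4, -0.0]
opening: -0.0002
grip_force: 0.0
```

```bash
python3 - <<'E'
from h import *
from workcell import ctrl,cams
s=ctrl.sense();print(s["tcp_pos"],s["force"],s["time"])
cv2.imwrite("pics/s4.png",cams.snapshot("scene")[:,:,::-1])
E
```

```text
[ 0.48282071 -0.05078967  0.2317937 ] [-0.48310849  0.3872449  -0.0172989 ] 10.4667
```

View pics/s4.png

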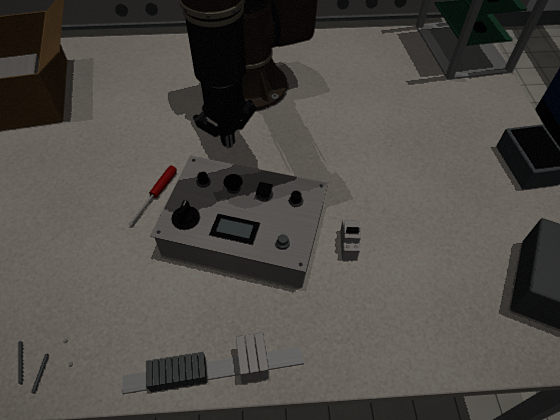

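The scene view shows all four buttons up (row from (203,180) to (296,198)), with the gland, breaker, screwdriver and dial unmoved. The gripper is clear of the box.

```bash
python3 -c "
from workcell import ctrl
print(ctrl.finish_job())"
```

```text
the job is handed in; nothing more can be done
None
```

I pressed the square button fully in and released it, then held the mushroom button fully in for about 2.5 s and released it; peak force read was about 12 N. The arm is withdrawn, nothing else looked moved in the last picture, and the job is handed in (no verdict was returned).

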